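# Load the vial tray under the sampler head

## Task

Load the vial tray into the headspace sampler: slide it flat along the bench between the two base legs, vials first, and in under the overhanging head until it is firmly home against the end stop, feeling for the stop instead of ramming it and never letting the vials touch the underside of the head. Then swing the turn catch fully across behind the tray, let go, and leave everything else on the bench where it is.

Things in the scene. Friction and masses are not known exactly. Their poses are not given: they have to be found in the camera images.
- sampler: Benchtop headspace sampler, fixed: white tower 300 mm high on a fork base, with an overhanging head. Origin on the bench below the middle of the head's front edge; x points into the sampler (the way the tray goes in), z up. Two aluminium base legs (18 mm high, 36 mm wide, inner faces at y = +-51.5 mm) run from x = -100 mm to the tower at x = 150 mm and guide the tray with 1.5 mm play each side.
- mouth (a point): Middle of the channel on the bench where its straight part begins, at sampler x = -100 mm; axes as the sampler's. From here out to 43 mm in front of it (its x = -43 mm) the leg ends flare, each opening by about 11 mm, 18 mm high. There is no floor plate: the tray slides on the bench.
- head: The overhanging head of the sampler, 150 mm deep (x), 260 mm wide, fixed to the tower. Origin in its underside at the middle of the front edge, 58 mm above the bench; axes as the sampler's. The lowest 42 mm start at x = 0; the upper part, up to 102 mm above the origin, starts 30 mm farther in.
- plunger (a joint): Brass plunger in the face of the steel end stop, which stands between the legs under the head, out of sight. In m: 0 = out (5 mm proud of the face), 0.005 = flush, tray touching the stop; spring under 1 N. The stop is adjustable: its face is anywhere from sampler x = 94 to 116 mm, so it must be felt. There the force rises steeply; stay below about 15 N (20 N counts as rammed).
- tray: Grey vial tray, loose on the bench: 165 mm long (x), 100 wide (y), 30 high, 0.4 to 0.8 kg, bench friction 2 to 7 N. Its 14 fixed capped vials reach 50 mm above its underside. Origin: centre of the underside of that body. x points away from the handle; the end at x = +82.5 mm goes in first.
- tray_handle (a point): Middle of the top of the tray's aluminium pull handle, 42 mm above the bench; axes as the tray's. The handle is a block 60 mm long (x), 30 mm wide (y), its underside 18 mm above the bench, reaching from the tray's near end (tray x = -82.5 mm) to a flat end face at tray x = -142.5 mm. It stays outside the sampler. Pressing it down tips the other end up.
- catch (a joint): Steel turn catch on the leg at negative sampler y, in rad: 0 = open, arm along the leg pointing out of the sampler (-x); 1.57 = closed, at its stop, arm across the channel (+y) behind the tray's near end, beside the handle. Turns clockwise from above, about 1.5 N at the peg, stays where left; starts nearly open. Passes only once the tray is in (its near end past sampler x = -74 mm). A fingertip on the peg pushes it.
- catch_pivot (a point): Pivot axis of the turn catch, 31 mm above the bench, at sampler x = -80, y = -71.5 mm.
- catch_peg (a point): Top centre of the upright white thumb peg at the end of the catch arm: 12 mm in diameter, its top 52 mm above the bench, standing 24 mm above the arm, 38 mm from the pivot. The arm is 12 mm wide, from 18 to 29 mm above the bench.
- vial_a: Loose capped vial, 22 mm across, 46 mm high, standing on the bench; not to be disturbed. Origin at its foot.
- vial_b: Another such loose vial; not to be disturbed.
- bottle: Amber reagent bottle, 70 mm across, 150 mm high; not to be disturbed. Origin at its foot.
- dish: Low glass crystallising dish, 70 mm across, 35 mm high; not to be disturbed. Origin at its foot.
- crimper: Hand crimper for vial caps, about 145 mm long, lying on the bench; not to be disturbed.
- caps: Clear open box for caps, 80 x 60 x 40 mm; not to be disturbed. Origin at the centre of its underside.
- mouse: Computer mouse, 64 mm across; not to be disturbed.
Mind the look-alikes: they are no part of the job. Several things look just like the tray: the one meant starts farthest to the robot's left.

How it is judged:
On the way, in this order (a step that is already met when the one before it is completed fails the run):
1. the tray lies flat between the base legs, home against the end stop, and the catch is still open (value of joint plunger above 0.0035 m and value of joint catch below 0.5 rad and angle between tray's own z axis and vertical below 0.04 rad and x of tray in the frame of sampler above 0.006 m and y of tray in the frame of sampler between -0.004 and 0.004 m), for 0.2 s.
2. the catch is swung across (value of joint catch above 1.35 rad), for 0.2 s.
At the end, for the whole second after the job is handed in: The tray lies flat and at rest between the base legs, within 1.5 mm of the end stop (its plunger pushed in at least 3.5 mm), with the catch turned across behind it (1.35 rad or more) (value of joint plunger above 0.0035 m and value of joint catch above 1.35 rad and angle between tray's own z axis and vertical below 0.04 rad and x of tray in the frame of sampler above 0.006 m and y of tray in the frame of sampler between -0.004 and 0.004 m and linear speed of tray below 0.01 m/s); the robot touches nothing.
It fails at once if the tray touches the underside or front of the head (contact force between tray and head above 0.5 N).
It fails at once if the tray is rammed or jammed against the sampler with more than 20 N (contact force between tray and sampler above 20 N).
It fails at once if the tray is tipped or lifted off the bench (angle between tray's own z axis and vertical above 0.15 rad or height (world z) of tray above 0.015 m).
It fails at once if another thing on the bench is disturbed (moved more than 20 mm) (distance of any of vial_a, vial_b, bottle, dish, crimper, caps, mouse from where it was at the start of the episode above 0.02 m).
It also fails if it takes over 66 s, if anything falls off the work surface, if the arm or the gripper's body presses on something with over 40 N, if the wrist force passes 120 N, or if a joint passes its speed limit or range.

## Robot

A 6-joint arm with a two-finger parallel gripper is mounted at the origin on the work surface. World frame = base frame: x ahead of the robot, y to its left, z up, the work surface at z = 0. Lengths are in m, angles in rad, forces in N, time in s.
With the tool pointing down it reaches from about 0.375 to 0.975 m from the base axis. Payload 3.8 kg.
Tool frame: the origin (TCP) lies midway between the tips of the shut fingers; the grasp point (between the pads) lies 19 mm behind it; x points along the fingers, y is the direction in which the jaws open and shut, and the axes are right-handed (so a half turn about x gives the same grasp; the last joint's range is limited). The gripper opens to 88 mm and grips with 3 to 60 N. Pads are 18 mm wide; open, the fingers measure 123 mm over their backs; the gripper's body (75 mm by 187 mm) begins 45 mm behind the grasp point.
Start: joints at [1.255, 0.264, 1.604, -0, 1.274, -0.037], TCP at [0.186, 0.649, 0.239] pointing down, gripper open.
Joint ranges: [-2.63, 2.63], [-0.94, 2.18], [0.31, 2.57], [-1.31, 4.45], [0, 2.66], [-2.55, 2.55]. Speed limits (rad/s): [2.57, 2.57, 3.14, 3.14, 3.14, 3.14].

## Interface

Orientations are given as a rotation vector (axis times angle).
In Python, from cell import manip, inverse_kinematics, cams, order gives the robot as it stands. Calls block until the motion is done:
- manip.move_pose(position, orientation): joint-space move of the TCP to a pose.
- manip.move_linear(position, rate=0.15, rot=None): straight line of the TCP; rot=None keeps the orientation; rate is the mean speed in m/s.
- manip.set_joints(angles): joint-space move.
- manip.set_gripper(opening, force=None): finger opening in m; force is the grip in N (None keeps the last); returns when the fingers have stopped.
- manip.dwell(seconds).
- inverse_kinematics(position, orientation): joint angles nearest the present ones, or None.
- manip.state(): the state.
- cams.capture(name): name is "scene" or "top"; returns a dict with "image" (420x560x3 uint8, blue, green, red), "z_map" (420x560 float32, m along the optical axis (not along the pixel's ray), 0 where there is no reading), "intrinsics" (3x3 intrinsics, pixels), "k1" (the pictures are not rectified: a ray, as slopes to the right and down, at radius r is drawn at 1 + k1 r^2 times it, then the intrinsics apply), "position" and "orientation" of the camera in the world. Camera axes: x right, y down, z forward; pixel columns grow to the right and rows downward; lengths in m; the calibration is good to about 2 mm. A picture is of the moment at which its call begins.
A pose or a line that the arm cannot do raises manip.IKError and nothing moves.
- order.close_job(): hands the job in, once; it reports no verdict.
The state is a dict: "clock": time; "joint_pos": joint angles; "joint_velocities": joint speeds; "tau": joint torques, N m; "tool_pos": TCP position; "tcp_rot": TCP orientation; "contact_force": force on the tool from outside, world axes, zero at the start; "moment": the same for the moment, N m; "gripper_width": finger opening in m.
Only numpy, scipy, OpenCV 4.12 (cv2) and the standard library are available. Lean on these libraries where they do the work, as an engineer would, in place of code of your own. Each camera call takes 0.05 s, during which the arm holds its last target. There are 200 camera calls.

## Working session

There is one attempt and no reset: what is moved stays moved. The work goes in short steps, each a Python script; the robot and the scene stay as the last script left them, time stands still between calls to the robot, and variables do not carry over. Pictures are saved under pics/ and viewed, about 8 in all and at most 12, crops included, and the job is handed in when it is done.

```bash
mkdir -p pics; ls; python3 - <<'E'
from cell import manip,cams
import cv2,numpy as np,pickle
d={}
for n in("scene","top"):
    c=cams.capture(n); d[n]=c; cv2.imwrite(f"pics/{n}0.png",c["image"]); print(n,c["intrinsics"],c["k1"],c["position"],c["orientation"])
pickle.dump(d,open("c0.pkl","wb"))
s=manip.state(); print(s)
E
```

```text
pics
scene [[474.57670036   0.         274.04721302]
 [  0.         474.57670036 208.60745984]
 [  0.           0.           1.        ]] 0.014146705406873144 [1.34574839 0.11376828 0.9686182 ] [-1.62436009 -1.93097932  0.77291569]
top [[406.10904939   0.         276.63344942]
 [  0.         406.10904939 210.23512999]
 [  0.           0.           1.        ]] -0.07751549400837124 [ 0.28737069 -0.0500105   1.1378123 ] [-2.207268    2.00468796 -0.20247082]
{'clock': 0.1, 'joint_pos': array([ 1.25512036e+00,  2.64662620e-01,  1.60523435e+00,  2.94726563e-05,
        1.27370106e+00, -3.68993755e-02]), 'joint_velocities': array([-9.98061635e-05, -2.66432605e-04, -3.73504997e-03,  6.84903231e-04,
       -1.25011481e-03, -5.20764791e-04]), 'tau': array([ 7.16193354e-04, -5.03611600e+01, -3.58077335e+01,  7.31517957e-02,
        2.32059049e-02, -5.40721157e-05]), 'tool_pos': array([0.18553896, 0.64833163, 0.23752441]), 'tcp_rot': array([ 0.2172897 ,  1.56007579, -0.22039155]), 'contact_force': array([ 0.753701  , -0.3347857 ,  0.31317309]), 'moment': array([ 0.02037365,  0.01638843, -0.0235913 ]), 'gripper_width': 0.08816259790081248}
```

View pics/scene0.png

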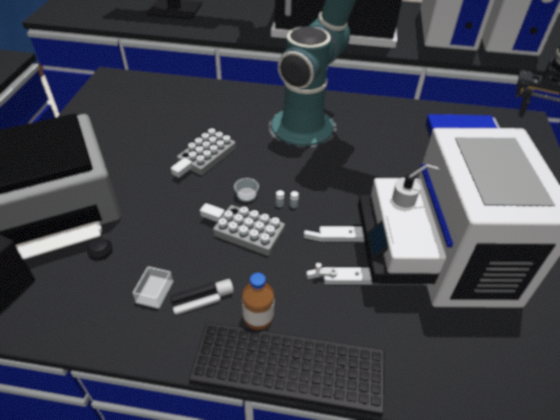

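View pics/top0.png

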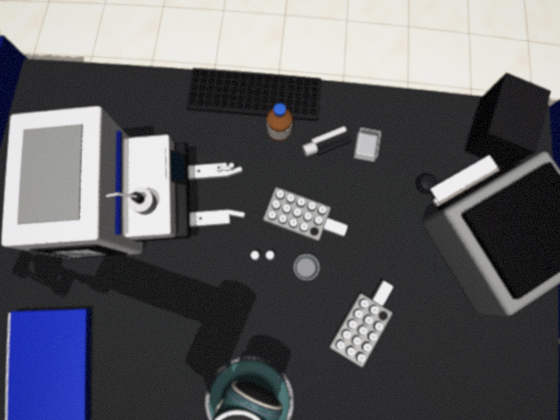

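Trays that look alike, in the top view: A at (298,213), with its handle at (335,228), and B at (362,330), with its handle at (383,293). Top-view left is +y, the robot's left, so A is the one meant. The sampler mouth is at about (240,192) and the catch is at (232,167) on the far leg. I'll check with close crops.

```bash
cat >h.py <<'E'
import numpy as np,cv2,pickle
from scipy.spatial.transform import Rotation as R
def ray(c,uv):
    K=c["intrinsics"]; p=(np.atleast_2d(uv)-K[:2,2])/K[0,0]; q=p.copy()
    for _ in range(20): q=p/(1+c["k1"]*(q**2).sum(1,keepdims=True))
    return np.c_[q,np.ones(len(q))]
def onplane(c,uv,z):
    d=R.from_rotvec(c["orientation"]).apply(ray(c,uv)); o=np.array(c["position"])
    return o+d*((z-o[2])/d[:,2])[:,None]
def project(c,P):
    q=R.from_rotvec(c["orientation"]).inv().apply(np.atleast_2d(P)-c["position"]); s=q[:,:2]/q[:,2:]
    return s*(1+c["k1"]*(s**2).sum(1,keepdims=True))*c["intrinsics"][0,0]+c["intrinsics"][:2,2]
def crop(c,x0,y0,x1,y1,k,name):
    im=cv2.resize(c["image"][y0:y1,x0:x1],None,fx=k,fy=k,interpolation=cv2.INTER_CUBIC)
    for x in range(-(-x0//10)*10,x1,10):
        cv2.line(im,(int((x-x0+.5)*k),0),(int((x-x0+.5)*k),5),(0,255,255)); 
        if x%20==0: cv2.putText(im,str(x),(int((x-x0+.5)*k)-10,16),0,.35,(0,255,255))
    for y in range(-(-y0//10)*10,y1,10):
        cv2.line(im,(0,int((y-y0+.5)*k)),(5,int((y-y0+.5)*k)),(0,255,255)); cv2.putText(im,str(y),(7,int((y-y0+.5)*k)+4),0,.35,(0,255,255))
    cv2.imwrite("pics/"+name,im)
E
python3 - <<'E'
from h import *
d=pickle.load(open("c0.pkl","rb"))
crop(d["top"],180,150,352,250,4.6,"t1.png"); crop(d["scene"],190,195,380,290,4.2,"s1.png")
E
```

```text
(no output)
```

View pics/t1.png

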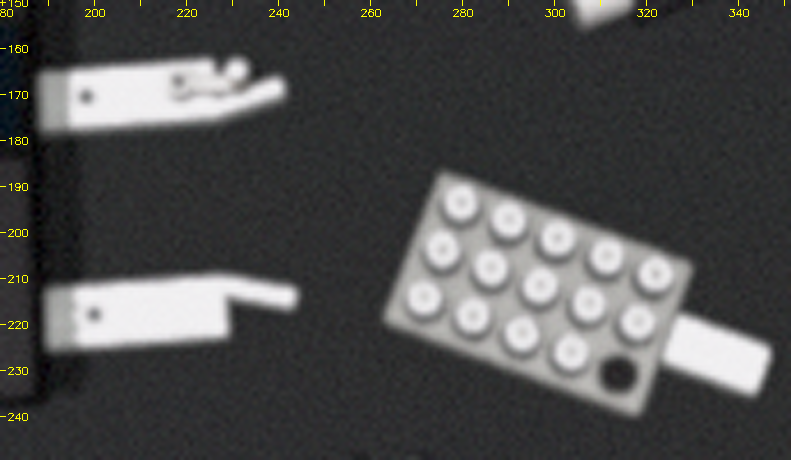

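View pics/s1.png

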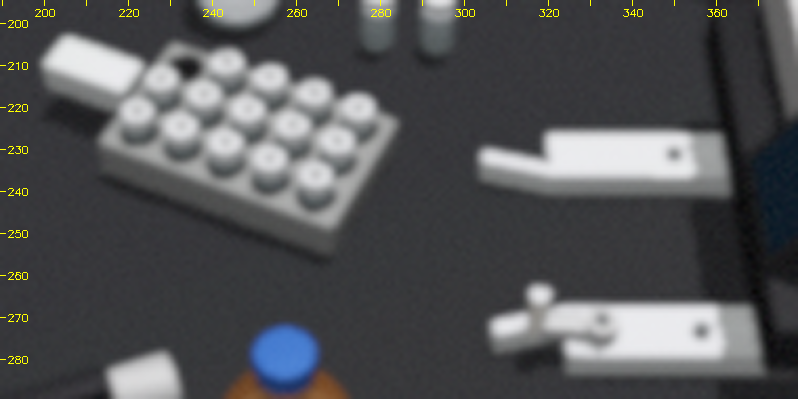

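```bash
cat >>h.py <<'E'
def pose(q,P): # planar pose -> world
    P=np.atleast_2d(P).astype(float); c,s=np.cos(q[2]),np.sin(q[2])
    return np.c_[q[0]+c*P[:,0]-s*P[:,1],q[1]+s*P[:,0]+c*P[:,1],P[:,2]]
E
python3 - <<'E'
from h import *
from scipy.optimize import least_squares
d=pickle.load(open("c0.pkl","rb")); T,S=d["top"],d["scene"]
t=lambda *a:np.array(a)/4.6+[179.5,149.5]
s=lambda *a:np.array(a)/4.2+[189.5,194.5]
m=.001
h=.03;b=82.5*m
trayM=[[b,-.05,h],[-b,-.05,h],[-b,.05,h],[b,.05,h],[-.1425,-.015,.042],[-.1425,.015,.042]]
obs_t=t([440,172],[692,263],[640,415],[385,321],[770,347],[753,395])
trayS=[[b,.05,h],[b,-.05,h],[-b,-.05,h],[-b,.05,h],[-.1425,-.015,.042],[-.1425,.015,.042]]
obs_s=s([400,123],[331,222],[100,141],[172,42],[42,65],[65,36])
f=lambda q:np.r_[project(T,pose(q,trayM))-obs_t,project(S,pose(q,trayS))-obs_s]
r=least_squares(lambda q:f(q).ravel(),[.35,.0,1.2]);print("tray",r.x.round(4),"\n",f(r.x).round(1))
qt=r.x
sT=[[-.1,.0875,.018],[-.1,.0515,.018],[-.1,-.0515,.018],[-.08,-.0715,.031]]
oT=t([229,338],[222,275],[220,117],[178,80])
sS=[[-.1,.0875,.018],[-.1,-.0875,.018],[-.08,-.0715,.031],[-.1,.0515,.018]]
oS=s([545,131],[566,345],[601,325],[545,177])
g=lambda q:np.r_[project(T,pose(q,sT))-oT,project(S,pose(q,sS))-oS]
# leg edge lines, top
def edge(q):
    out=[]
    for y,pp in ((.0515,[[75,284],[150,279]]),(.0875,[[85,349],[150,345]]),(-.0515,[[75,130],[150,124]]),(-.0875,[[75,68],[150,63]])):
        a,c=project(T,pose(q,[[-.12,y,.018],[0,y,.018]])); n=np.array([-(c-a)[1],(c-a)[0]])/np.linalg.norm(c-a)
        out+=list((t(*pp)-a)@n)
    return np.array(out)
r=least_squares(lambda q:np.r_[g(q).ravel(),edge(q)],[.4,.3,1.5]);q=r.x;print("samp",q.round(4),"\n",g(q).round(1),edge(q).round(1))
pk=[onplane(T,t([237,68]),.052)[0],onplane(S,s([541,292]),.052)[0]]
for p in pk+list(pose(q,[[-.08,-.0715,.031],[-.1,0,0]])): print(p.round(4))
c_,s_=np.cos(q[2]),np.sin(q[2]);
for p in pk+[np.r_[qt[:2],0]]: v=p[:2]-q[:2];print("in sampler",(c_*v[0]+s_*v[1]).round(4),(-s_*v[0]+c_*v[1]).round(4))
for n,uv,z in(("vial",[[255,255],[270,255]],.046),("dish",[[306,267]],.035),("bottle",[[280,110]],.15)):print(n,onplane(T,uv,z).round(3))
pickle.dump((qt,q),open("q.pkl","wb"))
# overlay
for c,n,x in((T,"t2",(180,150,352,250)),(S,"s2",(190,195,380,290))):
    im=cv2.resize(c["image"],None,fx=4,fy=4,interpolation=cv2.INTER_CUBIC)
    L=[pose(qt,[[x_,y_,.03] for x_,y_ in((b,.05),(-b,.05),(-b,-.05),(b,-.05),(b,.05))])]
    for sg in(1,-1): L.append(pose(q,[[x_,sg*y_,.018] for x_,y_ in((0,.0515),(-.1,.0515),(-.1,.0875),(0,.0875))]));L.append(pose(q,[[-.1,sg*.0515,.018],[-.143,sg*.0625,.018]]))
    for l in L: cv2.polylines(im,[((project(c,l)+.5)*4).astype(int)],False,(0,0,255),1)
    cv2.imwrite(f"pics/{n}.png",im[x[1]*4:x[3]*4,x[0]*4:x[2]*4])
a=cv2.imread("pics/t2.png");bb=cv2.imread("pics/s2.png");W=max(a.shape[1],bb.shape[1])
o=np.vstack([cv2.copyMakeBorder(i,0,0,0,W-i.shape[1],0) for i in(a,bb)]);o=cv2.resize(o,None,fx=.75,fy=.75);cv2.imwrite("pics/o.png",o)
E
```

```text
tray [ 0.5134 -0.0804  1.3079] 
 [[-0.2 -0.4]
 [ 0.3 -0.1]
 [-0.2  0.2]
 [-0.9 -0.1]
 [ 0.4 -0.1]
 [ 0.6 -0.3]
 [ 0.  -1.1]
 [ 0.7  1.4]
 [-0.7  0.1]
 [ 0.1 -0.5]
 [-0.1 -0.5]
 [ 0.1 -0.6]]
samp [0.5402 0.218  1.7405] 
 [[-0.2 -0.6]
 [ 0.7  0.5]
 [-0.6 -0.1]
 [ 0.7  0.4]
 [-0.   0.3]
 [-0.   2.2]
 [-0.3 -1.4]
 [ 0.9 -0.6]] [ 0.9  0.8 -0.8 -0.9 -0.7 -0.6  0.9  0.7]
[0.6297 0.1145 0.052 ]
[0.627  0.1152 0.052 ]
[0.6241 0.1512 0.031 ]
[0.5571 0.1194 0.    ]
in sampler -0.1171 -0.0708
in sampler -0.1159 -0.0682
in sampler -0.2896 0.0768
vial [[ 0.384  0.021  0.046]
 [ 0.388 -0.019  0.046]]
dish [[ 0.366 -0.119  0.035]]
bottle [[ 0.76  -0.011  0.15 ]]
```

View pics/o.png

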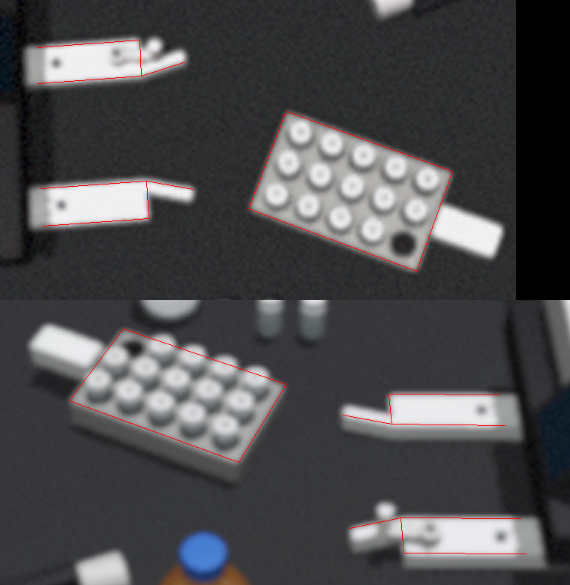

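The crops show tray A fitted well (handle at top (337,226), on the −y side), both legs, and the peg at top (231,164). Next: approach and grip the handle.

```bash
cat >>h.py <<'E'
qt,qs=pickle.load(open("q.pkl","rb"))
def ori(psi,sgn=1):
    y=sgn*np.array([-np.sin(psi),np.cos(psi),0]); x=np.array([0,0,-1.]); return R.from_matrix(np.c_[x,y,np.cross(x,y)])
def rv(psi,sgn=1): return ori(psi,sgn).as_rotvec()
def sam(x,y,z): return pose(qs,[[x,y,z]])[0]
E
python3 - <<'E'
from h import *
from cell import manip,inverse_kinematics as ik
g=pose(qt,[[-.116,0,.014]])[0]
for sg in(1,-1):
    for p,o in((g,rv(qt[2],sg)),(sam(-.35,0,.014),rv(qs[2],sg)),(sam(-.1,0,.014),rv(qs[2],sg)),(sam(-.1,-.04,.034),rv(qs[2]+.5,sg)),(sam(-.12,-.09,.034),rv(qs[2]+1.2,sg))):
        j=ik(p,o);print(sg,p.round(3),None if j is None else np.round(j,2))
E
```

```text
1 [ 0.483 -0.192  0.014] None
1 [ 0.599 -0.127  0.014] None
1 [0.557 0.119 0.014] None
1 [0.596 0.126 0.034] None
1 [0.649 0.115 0.034] [ 0.14  0.42  1.8  -0.    0.92  1.91]
-1 [ 0.483 -0.192  0.014] [-0.43  0.23  2.12 -0.    0.8  -0.16]
-1 [ 0.599 -0.127  0.014] [-0.25  0.37  1.92 -0.    0.85 -0.42]
-1 [0.557 0.119 0.014] [ 0.17  0.31  2.01 -0.    0.82 -0.  ]
-1 [0.596 0.126 0.034] [ 0.17  0.34  1.91  0.    0.88 -0.5 ]
-1 [0.649 0.115 0.034] [ 0.14  0.42  1.8   0.    0.92 -1.23]
```

```bash
python3 - <<'E'
from h import *
from cell import manip,cams
o=rv(qt[2],-1); g=pose(qt,[[-.116,0,.014]])[0]
manip.move_pose([.14,.42,.40],rv(qs[2],-1))
manip.move_pose([.40,.15,.40],rv(qs[2],-1))
manip.move_pose(g+[0,0,.12],o)
manip.move_linear(g+[0,0,.0],rate=.1)
s=manip.state();print(s["clock"],s["tool_pos"]-g,s["contact_force"])
c=cams.capture("scene");crop(c,170,150,330,270,4.8,"g1.png")
manip.set_gripper(.026,15)
s=manip.state();print(s["clock"],s["gripper_width"],s["contact_force"],s["moment"])
E
```

```text
5.575 [ 0.00068085 -0.00027954  0.00070712] [ 0.82011269 -0.03065717 -0.2300408 ]
6.5333 0.029830701830918512 [ 0.07284038 -0.33557853 -0.14832518] [-0.04680276  0.14542     0.05366612]
```

View pics/g1.png

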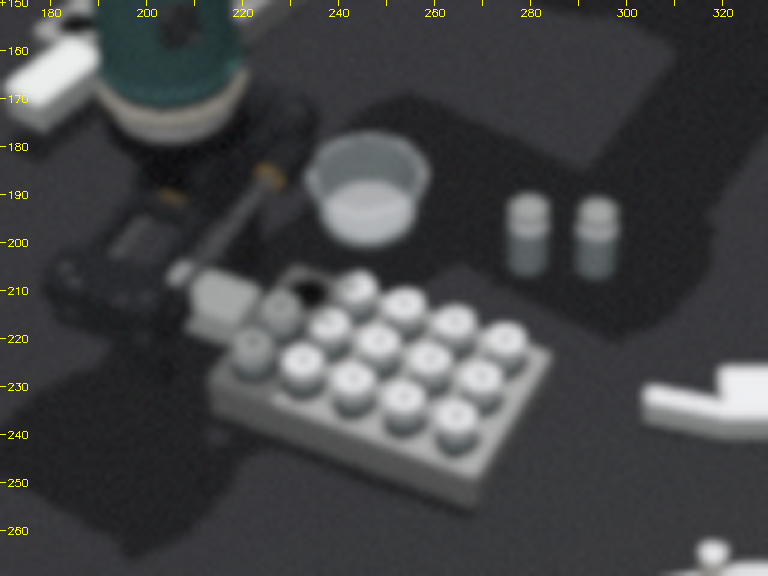

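The handle is gripped at (215,195), width 29.8 mm. Now I'll align in front of the mouth and check.

```bash
python3 - <<'E'
from h import *
from cell import manip,cams
p=sam(-.25-.116,0,.014)
manip.move_linear(p,rate=.08,rot=rv(qs[2],-1))
s=manip.state();print(s["clock"],s["tool_pos"]-p,s["contact_force"],s["moment"],s["gripper_width"])
c=cams.capture("top");pickle.dump(c,open("c1.pkl","wb"))
q=np.r_[sam(-.25,0,0)[:2],qs[2]]
k=4.6;x0,y0=180,140;crop(c,x0,y0,350,255,k,"a.png");im=cv2.imread("pics/a.png")
b=.0825
L=[pose(q,[[x,y,.03] for x,y in((b,.05),(-b,.05),(-b,-.05),(b,-.05),(b,.05))])]
for sg in(1,-1): L.append(pose(qs,[[x,sg*y,.018] for x,y in((0,.0515),(-.1,.0515),(-.1,.0875),(0,.0875))]))
for l in L: cv2.polylines(im,[((project(c,l)+.5-[x0,y0])*k).astype(int)],False,(0,0,255),1)
cv2.imwrite("pics/a1.png",im)
E
```

```text
8.2917 [-0.00166316 -0.00107335 -0.0001271 ] [-5.92973348 -4.46138964  3.88800344] [-0.81978153  0.95884055  0.5684046 ] 0.02982905988524579
```

View pics/a1.png

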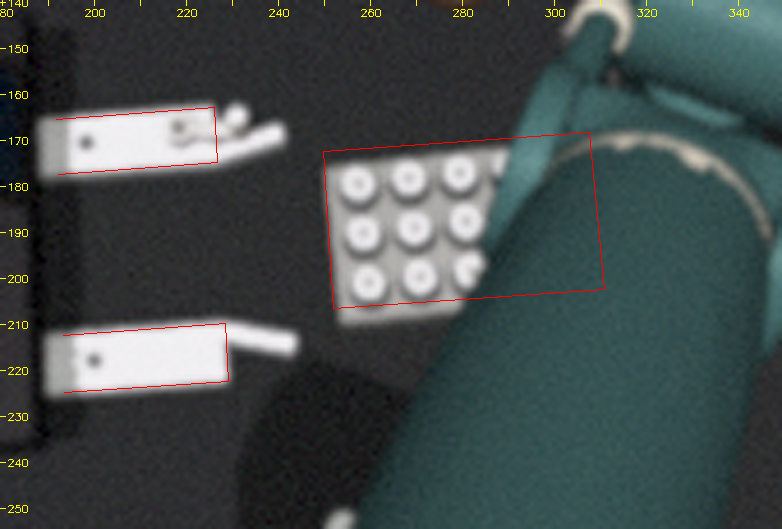

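```bash
cat >>h.py <<'E'
from scipy.optimize import least_squares
CAP0=np.array([[462,203],[443,249],[424,298],[509,219],[490,268],[472,317],[558,238],[540,286],[522,334]])/4.6+[179.5,149.5]
def caplayout(c):
    P=onplane(c,CAP0,.05); v=P[:,:2]-qt[:2]; co,si=np.cos(qt[2]),np.sin(qt[2])
    return np.c_[co*v[:,0]+si*v[:,1],-si*v[:,0]+co*v[:,1],v[:,0]*0+.05]
def insamp(q):
    v=q[:2]-qs[:2];c,s=np.cos(qs[2]),np.sin(qs[2]);return np.array([c*v[0]+s*v[1],-s*v[0]+c*v[1],q[2]-qs[2]])
E
python3 - <<'E'
from h import *
T=pickle.load(open("c0.pkl","rb"))["top"]
M=caplayout(T);print(M.round(4).tolist())
# refine with symmetric grid fit
o=np.array([[359,184],[365,232],[368,282],[410,178],[416,229],[420,277],[459,173],[467,221]])/4.6+[179.5,139.5]
f=lambda q:(project(T,pose(q,M[:8]))-o).ravel()
q=least_squares(f,np.r_[sam(-.25,0,0)[:2],qs[2]]).x;print(q,insamp(q),f(q).round(1))
# corners
b=.0825
Mc=[[b,-.05,.03],[b,.05,.03]];oc=np.array([[332,167],[341,325]])/4.6+[179.5,139.5]
f2=lambda q:np.r_[f(q),1*(project(T,pose(q,Mc))-oc).ravel()]
q=least_squares(f2,q).x;print(q,insamp(q),f2(q).round(1)[-4:])
from cell import manip
s=manip.state();print(s["tool_pos"],R.from_rotvec(s["tcp_rot"]).as_matrix().round(4),s["contact_force"],s["moment"])
E
```

```text
[[0.0606, -0.0308, 0.05], [0.0613, -0.0004, 0.05], [0.0614, 0.0315, 0.05], [0.0308, -0.0315, 0.05], [0.031, 0.0007, 0.05], [0.0307, 0.0322, 0.05], [-0.0007, -0.0308, 0.05], [-0.0006, 0.0005, 0.05], [-0.0006, 0.0314, 0.05]]
[ 0.57621785 -0.03028602  1.77991094] [-0.25079305  0.00639228  0.03941974] [ 0.2 -0.2 -0.2 -0.   0.3  0.3 -0.2 -0.3 -0.4 -0.2  0.1  0.4  0.4 -0.2
 -0.1  0.2]
[ 0.57583785 -0.03097725  1.77192738] [-0.25141018  0.00688356  0.03143617] [-1.6 -0.2 -0.3 -0.3]
[ 0.60034466 -0.14381995  0.01393005] [[-0.0036  0.9852  0.1715]
 [-0.0017  0.1715 -0.9852]
 [-1.     -0.0038  0.001 ]] [-6.29699032 -4.54821586  5.26656539] [-0.74734673  1.01601192  0.59322703]
```

```bash
python3 - <<'E'
from h import *
from cell import manip,cams
manip.set_gripper(.026,45)
p=sam(-.240-.116,-.0025,.0145)
manip.move_linear(p,rate=.05,rot=rv(qs[2]-.038,-1)); manip.dwell(.2)
s=manip.state();print(s["clock"],insamp(np.r_[s["tool_pos"][:2],0]),s["tool_pos"][2],s["contact_force"],s["moment"])
c=cams.capture("top");pickle.dump(c,open("c2.pkl","wb"))
crop(c,235,150,305,225,8,"b1.png")
E
```

```text
9.1167 [-0.35550233 -0.00190289 -1.74049121] 0.01394168666053109 [-1.72876416  0.51419941 -1.9303476 ] [-0.04919892  0.55430718  0.10365009]
```

View pics/b1.png

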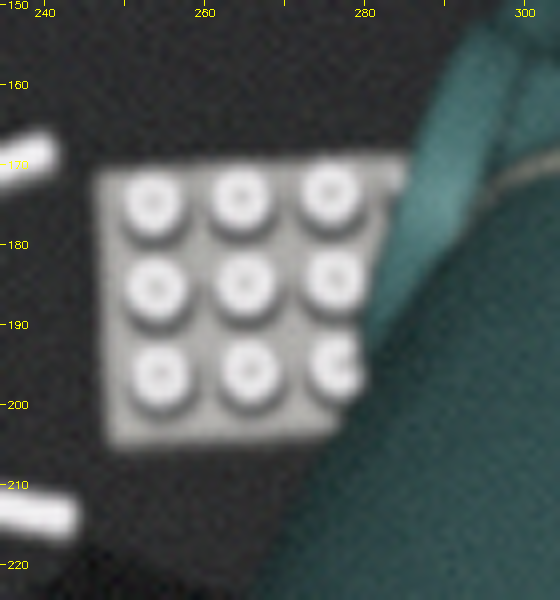

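```bash
cat >>h.py <<'E'
def fitcaps(T,o,cor=None):
    M=caplayout(pickle.load(open("c0.pkl","rb"))["top"])[:len(o)]
    Mc=[[.0825,-.05,.03],[.0825,.05,.03]]
    f=lambda q:(np.r_[project(T,pose(q,M))-o]+0).ravel()
    g=(lambda q:np.r_[f(q),(project(T,pose(q,Mc))-cor).ravel()]) if cor is not None else f
    q=least_squares(g,np.r_[sam(-.23,0,0)[:2],qs[2]]).x; print(insamp(q).round(4),g(q).round(1)); return q
E
python3 - <<'E'
from h import *
T=pickle.load(open("c2.pkl","rb"))
o=np.array([[153,202],[157,288],[161,375],[242,197],[246,283],[251,371],[331,193],[338,278]])/8+[234.5,149.5]
fitcaps(T,o);fitcaps(T,o,np.array([[95,172],[108,448]])/8+[234.5,149.5])
E
```

```text
[-0.2394 -0.0044 -0.013 ] [ 0.3  0.   0.1 -0.2  0.1  0.1 -0.2 -0.2 -0.1  0.2 -0.   0.2 -0.  -0.1
 -0.2  0. ]
[-0.2395 -0.0044 -0.0088] [ 0.3  0.1  0.1 -0.1  0.2  0.2 -0.2 -0.2 -0.1  0.2  0.1  0.2 -0.  -0.1
 -0.2  0.  -0.1 -0.1  0.  -0.3]
```

```bash
cat >>h.py <<'E'
def F(manip):
    s=manip.state();c,si=np.cos(qs[2]),np.sin(qs[2]);f=s["contact_force"]
    return np.array([c*f[0]+si*f[1],-si*f[0]+c*f[1],f[2],s["moment"][2]]),insamp(np.r_[s["tool_pos"][:2],0])[:2],s["clock"]
def feed(manip,x,xend,y,dpsi,step=.005,rate=.04,ky=.0002,kp=.006,fmax=10,show=1):
    n=0
    while x<xend-1e-6:
        x=min(x+step,xend); manip.move_linear(sam(x,y,.0145),rate=rate,rot=rv(qs[2]+dpsi,-1))
        f,p,t=F(manip); n+=1
        if n%show==0 or -f[0]>fmax: print(round(t,2),round(x+.116,4),"y",round(y*1e3,2),"psi",round(dpsi,4),"F",f.round(1),"lag",((p-[x,y])*1e3).round(2))
        if -f[0]>fmax or abs(f[1])>12: print("stop");break
        if abs(f[1])>1.5: y+=np.clip(ky*f[1],-.0006,.0006)
        if abs(f[3])>.3: dpsi+=np.clip(kp*f[3],-.004,.004)
    return x,y,dpsi
E
python3 - <<'E'
from h import *
from cell import manip,cams
manip.move_linear(sam(-.225-.116,.0012,.0145),rate=.05,rot=rv(qs[2]-.025,-1))
print(F(manip))
r=feed(manip,-.225-.116,-.185-.116,.0012,-.025);print(r)
c=cams.capture("top");pickle.dump(c,open("c3.pkl","wb"))
crop(c,215,150,295,225,8,"b2.png")
E
```

```text
(array([ 1.15546492, -0.05691765, -2.72746715, -0.24794267]), array([-0.3400532 ,  0.00118008]), 9.625)
9.9 -0.22 y 1.2 psi -0.025 F [-0.4  0.6 -4.1 -0.1] lag [0.32 0.12]
10.18 -0.215 y 1.2 psi -0.025 F [-1.3  0.1 -2.2 -0.1] lag [0.4  0.19]
10.45 -0.21 y 1.2 psi -0.025 F [-0.2 -0.9 -2.7  0. ] lag [0.53 0.22]
10.72 -0.205 y 1.2 psi -0.025 F [ 0.7 -0.1 -3.5 -0. ] lag [0.57 0.22]
11.0 -0.2 y 1.2 psi -0.025 F [ 0.  -0.3 -3.2 -0. ] lag [0.55 0.15]
11.28 -0.195 y 1.2 psi -0.025 F [-0.2 -0.6 -3.6 -0. ] lag [0.53 0.16]
11.55 -0.19 y 1.2 psi -0.025 F [-0.8  0.1 -2.8  0. ] lag [0.54 0.14]
11.82 -0.185 y 1.2 psi -0.025 F [-1.3  0.  -3.2  0. ] lag [0.53 0.14]
(-0.301, 0.0012, -0.025)
```

View pics/b2.png

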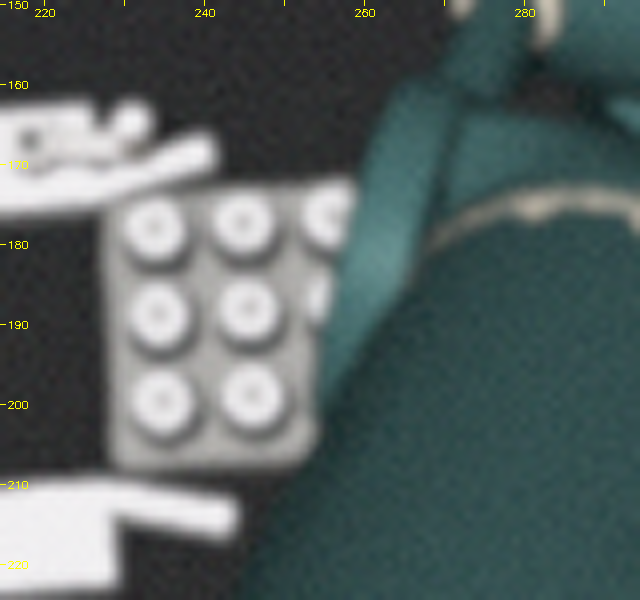

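```bash
python3 - <<'E'
from h import *
T=pickle.load(open("c3.pkl","rb"))
o=np.array([[155,228],[159,315],[164,402],[243,222],[249,309],[253,397]])/8+[214.5,149.5]
cor=np.array([[105,192],[114,468]])/8+[214.5,149.5]
fitcaps(T,o);q=fitcaps(T,o,cor)
# leg inner edges at z .018 vs sampler model in this view (crop px)
for y in(.0515,-.0515): print(((project(T,pose(qs,[[-.1,y,.018],[-.08,y,.018],[-.143,y*1.2136,.018]]))-[214.5,149.5])*8).round(0).tolist())
for y in(.05,-.05): print(((project(T,pose(q,[[.0825,y,.0],[.0825,y,.03]]))-[214.5,149.5])*8).round(0).tolist())
E
```

```text
[-0.1842  0.      0.0041] [ 0.2  0.1  0.1 -0.2  0.1  0.1 -0.1 -0.2 -0.3  0.1  0.1  0.1]
[-0.1846  0.0005 -0.0112] [ 0.5 -0.1  0.2 -0.4  0.  -0.1  0.2 -0.2 -0.1  0.1  0.   0.1 -0.5  0.4
 -0.3  0.2]
[[112.0, 482.0], [55.0, 486.0], [235.0, 504.0]]
[[98.0, 202.0], [42.0, 207.0], [216.0, 165.0]]
[[122.0, 487.0], [112.0, 470.0]]
[[111.0, 219.0], [101.0, 195.0]]
```

```bash
sed -i 's/,y,.0145)/,y,.0138)/' h.py; python3 - <<'E'
from h import *
from cell import manip
r=feed(manip,-.301,-.080-.116,.0010,-.023,step=.004,show=2);print(r)
E
```

```text
12.38 -0.177 y 0.69 psi -0.023 F [-1.8 -1.4 -1.8  0.1] lag [ 0.23 -0.2 ]
12.88 -0.169 y 0.69 psi -0.023 F [-1.7 -0.4 -0.8  0.1] lag [ 0.17 -0.16]
13.38 -0.161 y 0.26 psi -0.023 F [-2.1 -0.9  0.2  0.1] lag [ 0.03 -0.05]
13.88 -0.153 y 0.26 psi -0.023 F [-3.5 -0.4  0.9  0.1] lag [ 0.02 -0.1 ]
14.38 -0.145 y 0.26 psi -0.023 F [-3.6 -0.6  0.4  0.2] lag [-0.03 -0.12]
14.88 -0.137 y 0.26 psi -0.023 F [-4.4 -0.1  1.9  0.1] lag [-0.03 -0.13]
15.38 -0.129 y 0.26 psi -0.023 F [-4.3 -0.3  3.5  0.1] lag [-0.04 -0.08]
15.88 -0.121 y 0.26 psi -0.023 F [-4.5  1.3  2.9  0.2] lag [-0.06 -0.09]
16.38 -0.113 y 0.26 psi -0.023 F [-3.5  0.1  4.1  0.2] lag [-0.08 -0.12]
16.88 -0.105 y 0.26 psi -0.023 F [-4.6  0.1  3.   0.1] lag [-0.05 -0.07]
17.38 -0.097 y 0.26 psi -0.023 F [-4.4 -0.1  3.5  0.2] lag [-0.05 -0.05]
17.88 -0.089 y 0.26 psi -0.023 F [-4.8  0.1  3.2  0.1] lag [-0.04 -0.03]
18.38 -0.081 y 0.26 psi -0.023 F [-4.5  0.5  4.2  0.1] lag [-0.05 -0.02]
(-0.196, np.float64(0.00025929732900560593), -0.023)
```

```bash
sed -i 's/,y,.0138)/,y,.0142)/' h.py; python3 - <<'E'
from h import *
from cell import manip
x,y,d=feed(manip,-.196,.004-.116,.00026,-.023,step=.004,show=4)
r=feed(manip,x,.040-.116,y,d,step=.001,rate=.015,show=2,fmax=8.5);print(r)
E
```

```text
19.62 -0.064 y 0.26 psi -0.023 F [-2.   0.4 -0.8  0.1] lag [0.32 0.33]
20.62 -0.048 y 0.26 psi -0.023 F [-0.9 -0.5 -3.1  0.1] lag [0.36 0.23]
21.62 -0.032 y 0.26 psi -0.023 F [-1.2 -0.2 -3.1  0.1] lag [0.42 0.12]
22.62 -0.016 y 0.26 psi -0.023 F [-0.7  0.1 -3.2  0.1] lag [0.42 0.11]
23.62 0.0 y 0.26 psi -0.023 F [-0.7  0.1 -3.2  0. ] lag [0.4  0.09]
24.38 0.006 y 0.26 psi -0.023 F [-3.9 -0.7 -3.   0.1] lag [-0.12 -0.03]
24.88 0.008 y 0.26 psi -0.023 F [-3.3  0.9 -4.   0.1] lag [ 0.11 -0.02]
25.38 0.01 y 0.26 psi -0.023 F [-3.1  0.4 -3.   0.1] lag [0.12 0.03]
25.88 0.012 y 0.26 psi -0.023 F [-2.3 -0.1 -3.5  0.1] lag [0.09 0.01]
26.38 0.014 y 0.26 psi -0.023 F [-2.5 -0.5 -2.6  0. ] lag [0.03 0.02]
26.88 0.016 y 0.26 psi -0.023 F [-4.1 -0.4 -2.9  0.1] lag [0.09 0.01]
27.38 0.018 y 0.26 psi -0.023 F [-6.7 -0.4 -3.   0.1] lag [-0.74 -0.24]
27.62 0.019 y 0.26 psi -0.023 F [-11.2  -0.5  -2.5   0.2] lag [-1.67 -0.47]
stop
(-0.09699999999999999, 0.00026, -0.023)
```

```bash
python3 - <<'E'
from h import *
from cell import manip,cams
manip.dwell(.3);print(F(manip))
manip.move_linear(sam(-.0978,.00026,.0142),rate=.015);print(F(manip))
manip.set_gripper(.05);print(F(manip))
p=manip.state()["tool_pos"]
manip.move_linear(p+[0,0,.1],rate=.12);print(F(manip))
c=cams.capture("scene");pickle.dump(c,open("c4.pkl","wb"));crop(c,270,190,390,290,6.5,"e1.png")
E
```

```text
(array([-10.67170541,  -0.58192598,  -3.14563288,   0.22126665]), array([-0.09868152, -0.00020275]), 27.925)
(array([-6.79088141, -0.29528814, -2.75654036,  0.09466634]), array([-9.87345648e-02, -2.17906226e-05]), 28.175)
(array([ 0.30253619,  0.15878971, -0.34133148,  0.01007812]), array([-9.74678387e-02,  2.85943744e-05]), 28.6583)
(array([ 0.28565567, -0.29984505,  0.14799521,  0.02809067]), array([-0.0974717 ,  0.00077075]), 29.6417)
```

View pics/e1.png

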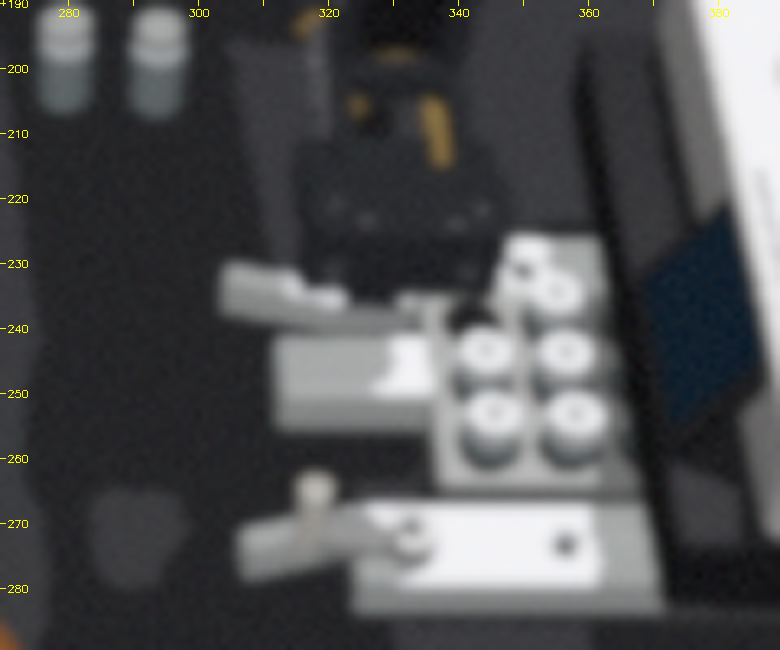

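The tray is home, with its near end at scene x≈337, well past the catch. The catch is still open and its peg is at (318,264). Next I'll push the peg round with shut fingers.

```bash
python3 - <<'E'
from h import *
from cell import manip
manip.set_gripper(0.0)
def tgt(th,gap=0):
    u=np.clip(th/1.57,0,1); ph=np.radians(65-35*u); n=np.array([np.cos(ph),np.sin(ph)]); ty=np.array([-n[1],n[0]])
    p=np.array([-.080-.038*np.cos(th),-.0715+.038*np.sin(th)])-n*(.015+gap)-ty*.005*u
    return p,rv(qs[2]+ph,-1),n
p,o,n=tgt(0,.012)
manip.move_pose(sam(*p,.12),o); manip.move_linear(sam(*p,.036),rate=.1)
print(F(manip),manip.state()["gripper_width"])
for th in np.r_[0:1.6:.1,1.57,1.61]:
    p,o,n=tgt(th); manip.move_linear(sam(*p,.036),rate=.04,rot=o)
    f,pp,t=F(manip); print(round(t,2),round(th,2),f.round(1),"push",round(-f[:2]@n,1),((pp-p)*1e3).round(1))
    if np.linalg.norm(f[:2])>9: print("stop");break
E
```

```text
(array([ 0.79777826, -0.3373759 ,  0.23664964,  0.00268916]), array([-0.12945317, -0.09669742]), 32.6167) 0.000582855318211562
33.07 0.0 [-1.  -0.3  0.2  0.1] push 0.7 [0.2 0.2]
33.32 0.1 [ 0.1  0.6  0.3 -0. ] push -0.5 [-0.  -0.1]
33.57 0.2 [-1.2 -0.3  0.4  0. ] push 0.9 [-0.3 -0.3]
33.82 0.3 [-2.2 -1.7  0.1  0.1] push 2.5 [-0.2 -0.2]
34.07 0.4 [-0.9 -0.1  0.1  0.1] push 0.5 [ 0.1 -0. ]
34.32 0.5 [-0.8  0.   0.4  0. ] push 0.5 [0.3 0.1]
34.57 0.6 [-0.3 -0.5 -1.   0. ] push 0.5 [0.3 0.1]
34.82 0.7 [0.3 0.  0.  0. ] push -0.2 [0.3 0.1]
35.07 0.8 [ 0.2  0.7  0.1 -0. ] push -0.6 [0.3 0.1]
35.32 0.9 [-0.6  1.2 -0.5 -0. ] push -0.5 [0.2 0. ]
35.57 1.0 [-1.  -0.3 -0.2  0. ] push 1.0 [0.2 0. ]
35.82 1.1 [ 0.6 -1.1  0.6 -0. ] push 0.3 [ 0.1 -0. ]
36.07 1.2 [-0.3 -0.8  0.4 -0. ] push 0.7 [0.1 0. ]
36.32 1.3 [ 0.6 -0.5  0.3  0. ] push -0.2 [ 0.1 -0. ]
36.57 1.4 [0.1 0.1 0.6 0. ] push -0.1 [ 0.1 -0. ]
36.82 1.5 [-1.1  0.4  0.2  0.1] push 0.7 [0.1 0.1]
37.07 1.57 [-0.3  1.2 -1.1 -0. ] push -0.3 [-0.   0.2]
37.32 1.61 [-1.7  1.3  0.7  0. ] push 0.8 [-0.   0.3]
```

```bash
python3 - <<'E'
from h import *
from cell import cams
c=cams.capture("scene");crop(c,280,200,390,290,7,"f1.png")
E
```

```text
(no output)
```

View pics/f1.png

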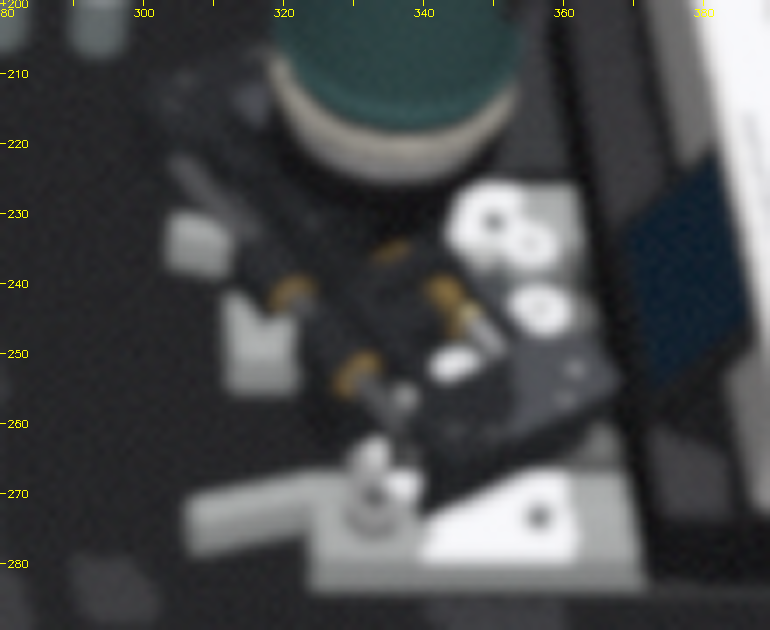

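The catch arm is across and its peg is at about (337,256), against the fingers. I'll press on toward the catch's stop until it resists.

```bash
python3 - <<'E'
from h import *
from cell import manip,cams
c=cams.capture("scene")
for th in(1.2,1.35,1.45,1.57):print(th,project(c,sam(-.08-.038*np.cos(th),-.0715+.038*np.sin(th),.052)).round(1))
s=manip.state();p0=s["tool_pos"];ex=pose([0,0,qs[2]],[[1,0,0]])[0]
for k in range(1,9):
    manip.move_linear(p0+ex*.001*k,rate=.02); manip.dwell(.15); f,pp,t=F(manip);print(k,round(t,2),f.round(1),pp.round(4))
    if -f[0]>5:break
E
```

```text
1.2 [[326.4 253.7]]
1.35 [[328.5 253.2]]
1.45 [[330. 253.]]
1.57 [[331.8 253. ]]
1 37.82 [-4.4  1.4  0.9  0. ] [-0.0887 -0.0451]
2 38.22 [-8.1  2.2  0.6  0.1] [-0.0885 -0.0451]
```

```bash
python3 - <<'E'
from h import *
from cell import manip,cams
p=manip.state()["tool_pos"];ex,ey=pose([0,0,qs[2]],[[1,0,0],[0,1,0]])
manip.move_linear(p-.035*ex-.02*ey,rate=.08)
manip.move_linear(manip.state()["tool_pos"]+[0,0,.15],rate=.15)
manip.move_pose([.40,-.05,.35],rv(qs[2],-1)); print(F(manip))
c=cams.capture("scene");t=cams.capture("top");pickle.dump((c,t),open("c5.pkl","wb"))
crop(c,290,210,390,290,6,"z1.png");crop(t,185,155,260,230,6,"z2.png")
a,b=cv2.imread("pics/z1.png"),cv2.imread("pics/z2.png");b=b[:min(len(b),480)];b=cv2.copyMakeBorder(b,0,480-len(b),0,0,0)
o=np.hstack([a,b]);o=cv2.resize(o,None,fx=.76,fy=.76);cv2.imwrite("pics/z.png",o);print(o.shape)
E
```

```text
(array([ 0.29898116, -0.3530502 , -0.58420139, -0.02657972]), array([-0.24030265,  0.18307231]), 41.25)
(365, 798, 3)
```

View pics/z.png

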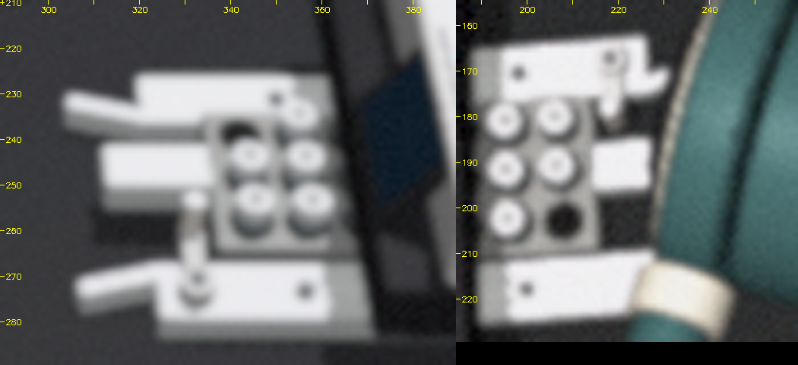

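```bash
python3 - <<'E'
from cell import order,manip
order.close_job();print(manip.state()["clock"])
E
```

```text
the job is handed in; nothing more can be done
the job is handed in; nothing more can be done
```

I loaded the tray into the sampler, closed the catch behind it, and handed the job in at about 41 s of the 66 s allowed. The hand-in gives no verdict.

**What I did**
- I gripped the handle of the leftmost tray (the one farthest in +y) and lined the tray up in front of the mouth. On the first alignment the handle slipped in the grip, leaving the tray about 6 mm and 2° off. I gripped harder and corrected it from the pictures.
- I fed it in between the legs with force monitoring. Side forces on the arm stayed under about 2 N.
- I felt the stop with the tray at about sampler x = 17 mm. The axial force rose from about 3–4 N to 11 N in total, bench friction included. I eased off, let go and lifted clear.
- I pushed the peg round with shut fingers until it resisted at about 8 N, then moved the arm away.

**Last checks**
- **Catch:** the final scene picture shows the peg at (332,253), matching the predicted 1.57 rad position of (331.8,253.0).
- **Tray:** the near end sits at about x = 336 px both before and after the catch was swung, so the tray did not shift. It looks flat between the legs.
- **Arm:** it is clear of everything, and the wrist force is near zero.
- **Not checked directly:** I could not see the plunger, so "home" rests on the force rise I felt and on the tray not moving afterwards. In the last pictures I looked only at the sampler area, not at each of the other things on the bench. The arm did not go near them.
- **Disagreed:** in the view with the gripper still in place I had read the peg about 5 px off, at (337,256). The clear view afterwards settled it.

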